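Press the bead-tube caps home with the tamper

TASK

The three bead tubes in the clear rack have green caps that are not pushed in all the way. Use the small hand tamper, not the fingers, to press every cap fully home; the tubes give on soft feet, so push until you feel the cap stop, but no harder than 25 N, or the tube cracks. Then stand the tamper upright on the bead mat again, let go, and leave the spoon rest, opener and jar where they are.

Things in the scene. Friction and masses are not known exactly. Their poses are not given: they have to be found in the camera images.
- rack: Clear storage rack with white floor and white top edges, fixed to the table; 46 mm across (its x), 172 mm long (its y), 115 mm high. Four square open-topped slots 38 x 38 mm inside in a row along its y, 42 mm from centre to centre, 4 mm walls. Origin: centre of its underside.
- seat1: Soft rubber foot (30 mm wide, 18 mm high) of bead tube 1, centred in one of the four slots; origin: centre of its underside, on the slot floor 6 mm above the table; z up is the tube's axis. It carries a clear 22 mm tube, 65 mm tall, and the tube's cap. Pressed on, the whole tube sinks on its foot and springs back up when released. The three feet differ in softness, unseen: about 1 to 4 N per mm, at most 16 mm.
- cap1 (a joint): How far the green cap of tube 1 is pushed into its tube, relative to the tube, m: 0 = stands 10 mm proud, 0.010 = fully home (its underside on the tube's rim). It slides stiffly, giving way at about 8 to 10 N, and stays where it is left; at home it stops hard. Starts 4 to 10 mm proud.
- cap1_top (a point): Centre of the flat top of the green cap of tube 1 (25 mm wide, 8 mm thick). With the tube unloaded it is 97 mm above the table when home, up to 107 mm when proud; always below the rack's top edge (115 mm).
- seat2: Soft rubber foot (30 mm wide, 18 mm high) of bead tube 2, centred in one of the four slots; origin: centre of its underside, on the slot floor 6 mm above the table; z up is the tube's axis. It carries a clear 22 mm tube, 65 mm tall, and the tube's cap. Pressed on, the whole tube sinks on its foot and springs back up when released. The three feet differ in softness, unseen: about 1 to 4 N per mm, at most 16 mm.
- cap2 (a joint): How far the green cap of tube 2 is pushed into its tube, relative to the tube, m: 0 = stands 10 mm proud, 0.010 = fully home (its underside on the tube's rim). It slides stiffly, giving way at about 8 to 10 N, and stays where it is left; at home it stops hard. Starts 4 to 10 mm proud.
- cap2_top (a point): Centre of the flat top of the green cap of tube 2 (25 mm wide, 8 mm thick). With the tube unloaded it is 97 mm above the table when home, up to 107 mm when proud; always below the rack's top edge (115 mm).
- seat3: Soft rubber foot (30 mm wide, 18 mm high) of bead tube 3, centred in one of the four slots; origin: centre of its underside, on the slot floor 6 mm above the table; z up is the tube's axis. It carries a clear 22 mm tube, 65 mm tall, and the tube's cap. Pressed on, the whole tube sinks on its foot and springs back up when released. The three feet differ in softness, unseen: about 1 to 4 N per mm, at most 16 mm.
- cap3 (a joint): How far the green cap of tube 3 is pushed into its tube, relative to the tube, m: 0 = stands 10 mm proud, 0.010 = fully home (its underside on the tube's rim). It slides stiffly, giving way at about 8 to 10 N, and stays where it is left; at home it stops hard. Starts 4 to 10 mm proud.
- cap3_top (a point): Centre of the flat top of the green cap of tube 3 (25 mm wide, 8 mm thick). With the tube unloaded it is 97 mm above the table when home, up to 107 mm when proud; always below the rack's top edge (115 mm).
- tamper_mid (a point): Centre, half-way up, of the hand tamper: an upright round stick 110 mm tall, roughly 100 g; flat brass foot 26 mm wide (lowest 12 mm), steel neck 14 mm wide, then a round wooden handle 24 mm wide from 48 to 110 mm above the foot's underside. z points up from foot to handle. Loose; starts standing on the mat.
- tamper: The same tamper; origin: centre of the underside of its foot.
- mat: Grey silicone bead mat, fixed, 120 (its x) x 100 (its y) x 8 mm thick; origin: centre of its underside.
- dish: Blue ceramic spoon rest, loose bystander: round dish 90 mm wide, 18 mm high, with a flat 50 mm handle along its -x; origin: centre of the dish's underside.
- opener: Steel jump-ring opener, loose bystander: flat forked bar about 84 mm long, 26 mm wide, 5 mm thick; origin on its underside near the middle.
- jar: Small glass jar with brass lid, loose bystander, 52 mm wide, 60 mm tall; origin: centre of its underside.
Things that resemble listed ones, but are neither listed nor needed, are in the scene too. Of the things like the tamper, leave any that is pink, purple or red; of the rest the smaller one is meant.

How it is judged (in metres and radians):
On the way, in this order (a step that is already met when the one before it is completed fails the run):
1. the tamper is lifted off the mat (height (world z) of tamper above 0.05 m), for 0.2 s.
2. all three caps are fully home (value of joint each of cap1, cap2, cap3 above 0.0085 m), for 0.2 s.
At the end, for the whole second after the job is handed in: Each of the three caps is within 1.5 mm of fully home in its tube; the tamper stands upright (within 0.1 rad), foot centre on the mat, released and still (all of step 2 and angle between tamper_mid's own z axis and vertical below 0.1 rad and z of tamper in the frame of mat between 0.004 and 0.012 m and x of tamper in the frame of mat between -0.06 and 0.06 m and y of tamper in the frame of mat between -0.05 and 0.05 m and linear speed of tamper below 0.02 m/s); the robot touches nothing.
It fails at once if a tube or its cap is pressed harder than 25 N (contact force between any of seat1, seat2, seat3 and anything else above 25 N).
It fails at once if the arm or fingers touch a tube or its cap (more than 1 N) (contact force between any of seat1, seat2, seat3 and the fingers above 1 N or contact force between any of seat1, seat2, seat3 and the arm above 1 N).
It fails at once if the spoon rest, opener or jar is moved more than 20 mm (distance of any of dish, opener, jar from where it was at the start of the episode above 0.02 m).
It also fails if it takes over 53 s, if anything falls off the work surface, if the arm or the gripper's body presses on something with over 40 N, if the wrist force passes 120 N, or if a joint passes its speed limit or range.

ROBOT

A 6-joint arm with a two-finger parallel gripper is mounted at the origin on the work surface. World frame = base frame: x ahead of the robot, y to its left, z up, the work surface at z = 0. Lengths are in mm, angles in degrees, forces in N, time in s.
With the tool pointing down it reaches from about 325 to 875 mm from the base axis. Payload 4.4 kg.
Tool frame: the origin (TCP) lies at the very end of the fingers, on their centre line; the grasp point (between the pads) lies 19 mm behind it (r.grip_point_offset is the z of the grasp point in the tool frame, in mm); z points along the fingers, x is the direction in which the jaws open and shut, and the axes are right-handed (so a half turn about z gives the same grasp; the last joint's range is limited). The gripper opens to 85 mm and grips with 20 to 120 N. Pads are 22 mm wide; open, the fingers measure 114 mm over their backs; the gripper's body (76 mm by 85 mm) begins 54 mm behind the grasp point. The pads swing forward as they close: fully open they stand 13 mm farther back than shut.
Start: joints at [59.043, 11.837, 88.321, -0, 79.842, -8.623], TCP at [218.512, 531.865, 231.282] pointing down, gripper open.
Joint ranges: [-156.59, 156.59], [-49.26, 127.26], [12.9, 141.05], [-63.56, 243.56], [4.71, 150.69], [-161.64, 161.64]. Speed limits (degrees/s): [159.86, 159.86, 180, 180, 180, 180].

INTERFACE

Orientations are given as a 3x3 rotation matrix whose columns are the frame's x, y, z axes.
In Python, from rig import telemetry, optics, r, models gives the robot as it stands.
- The arm moves only by the tool step_arm, never from a script. Its argument "plan" is a list of rows, each a list of 3 entries, a list of its own where there are three numbers: the turn, a rotation vector about the tool's x, y, z in rad, then the shift along the tool's x, y, z in m, then the closure, from 0 (fully open) to 1 (shut). In form: [[[wx, wy, wz], [x, y, z], grip], ...]. A call has 1 to 10 rows; each row is the pose to reach, as a shift and turn from the pose measured when the call began, along the tool's axes at that moment; what a row does not reach only later rows make up. A row lasts 1/12 s, in which the tool goes at most 41.7 mm and 7.16 degrees, less where a joint would pass 70% of its speed; a pose out of reach is approached as far as the arm can. A call with a gripper value outside its range is refused whole. The fingers move at their own pace and stop on an object; "force" is the grip in N (left out, the last holds). Time passes only in rows, so rows that repeat a pose let the fingers close. It gives the time, the measured TCP pose, the force and the opening at its end, in the units of the state.
- telemetry.get_obs(): the state, without advancing time (a new reading comes with each control period).
- optics.grab_frame(name): name is "scene" or "top" or "wrist"; returns a dict with "color" (420x560x3 uint8, red, green, blue), "mtx" (3x3 intrinsics, pixels), "origin" and "rotation" of the camera in the world; the wrist camera has in their place "mount" (4x4, takes a point from camera to tool coordinates, whose origin is the TCP and whose axes are the tool frame's). Camera axes: x right, y down, z forward; pixel columns grow to the right and rows downward; lengths in mm; the calibration is good to about 2 mm. A picture is of the moment at which its call begins: read the wrist's pose just before it. There is no depth.
- r.job_done(): hands the job in, once; it reports no verdict.
Trained networks look in a picture, given as the dict that the camera call returned (one of the last four; its "shot" number tells which), for a name from the list of things; names that differ only in an ending like _2 or _b are one class to them, and where a whole thing is asked for, a point or a joint stands for the part that bears it (a point fixed in the world has none). Each returns a list of dicts, best first, with "score" (0 to 1); they miss things now and then, are a little off and sometimes report something else, mostly with a low value. They report only what shows in the picture. A call takes as long as a camera call. They do not tell look-alikes from the thing itself.
- models.find_in(picture, target): "rect" ([left, top, right, bottom] in pixels, round what is visible of it).
- models.regions_of(picture, target): "mask" (420x560 bool, what is visible of it) and "rect" ([left, top, right, bottom] in pixels, round what is visible of it).
The state is a dict: "time": time; "joints": joint angles; "joint_vel": joint speeds; "joint_efforts": joint torques, N m; "tcp_pos": TCP position; "orientation": TCP orientation; "contact_force": force on the tool from outside, world axes, zero at the start; "wrist_torque": the same for the moment, N m; "finger_gap": finger opening in mm.
Only numpy, scipy, OpenCV 4.12 (cv2) and the standard library are available. Lean on these libraries where they do the work, as an engineer would, in place of code of your own. Each camera call takes 0.05 s, during which the arm holds its last target.

## Working session

There is one attempt and no reset: what is moved stays moved. The work goes in short steps, Python scripts to look and compute and a tool call to move; the robot and the scene stay as the last step left them, time stands still between calls to the robot, and variables do not carry over. Pictures are saved under pics/ and viewed, and the job is handed in when it is done.

Besides the shell and the picture viewer there is one more tool, called after "Request:" as name(argument=value, ...), one argument or row to a line, values as JSON. step_arm: Moves the arm, as the interface text tells. Its arguments: {"type":"object","properties":{"plan":{"type":"array","items":{"type":"array"}},"force":{"type":"number"}},"required":["plan"]}

```bash
ls; mkdir -p pics; python3 - <<'E'
from rig import telemetry, optics, r, models
import cv2
o=telemetry.get_obs(); print(o)
print(r.grip_point_offset)
for n in ["scene","top"]:
    f=optics.grab_frame(n); cv2.imwrite(f"pics/{n}0.png",f["color"][:,:,::-1]); print(n,f["mtx"],f["origin"],f["rotation"])
    for t in ["rack","tamper","mat","dish","opener","jar","seat1","cap1"]:
        print(t,[(round(d["score"],2),[round(x) for x in d["rect"]]) for d in models.find_in(f,t)])
E
```

```text
pics
{'time': 0.0, 'joints': array([ 5.90429135e+01,  1.18859188e+01,  8.84053110e+01,  1.60504528e-03,
        7.98406971e+01, -8.62253416e+00]), 'joint_vel': array([-0.07230312, -0.10276365,  0.02119999, -0.01347691, -0.08955205,
       -0.07682301]), 'joint_efforts': array([ 4.28579970e-04, -3.83033431e+01, -2.91597569e+01, -3.74639940e-04,
        1.04772716e-02,  1.86467759e-05]), 'tcp_pos': array([218.11327719, 531.21020847, 230.10496976]), 'orientation': array([[ 3.80017268e-01,  9.24978604e-01, -1.20807209e-03],
       [ 9.24976601e-01, -3.80019005e-01, -1.96038004e-03],
       [-2.27239994e-03, -3.72460146e-04, -9.99997349e-01]]), 'contact_force': array([-0.05782204,  0.02777903, -0.28714828]), 'wrist_torque': array([-0.03669462, -0.00615125,  0.07784135]), 'finger_gap': 85.78472472708965}
-18.700000000000003
scene [[423.08725091   0.         275.99093241]
 [  0.         423.08725091 207.35065927]
 [  0.           0.           1.        ]] [1308.98401329  416.57908361  673.4902415 ] [[-0.46098921  0.53213813 -0.71015348]
 [ 0.88722717  0.29243268 -0.35680678]
 [ 0.01780159 -
[... 506 characters left out ...]
24334 -0.99529295  0.09690402]
 [-0.99918289  0.00515122  0.0400876 ]
 [-0.04039808 -0.096775   -0.9944861 ]]
rack [(0.95, [195, 240, 281, 274]), (0.39, [392, 132, 422, 161])]
tamper [(0.96, [430, 246, 478, 265]), (0.78, [435, 209, 462, 223]), (0.72, [432, 278, 479, 308]), (0.67, [395, 239, 418, 248]), (0.64, [387, 278, 411, 293])]
mat [(0.73, [373, 206, 422, 265])]
dish [(0.72, [128, 242, 167, 296])]
opener [(0.55, [267, 141, 282, 176]), (0.25, [129, 242, 168, 296])]
jar [(0.73, [374, 207, 422, 264]), (0.59, [389, 133, 425, 158])]
seat1 [(0.67, [221, 252, 235, 262]), (0.63, [206, 254, 219, 270]), (0.46, [244, 249, 259, 262])]
cap1 [(0.52, [241, 250, 256, 262]), (0.43, [206, 253, 214, 269])]
```

```bash
python3 - <<'E'
import cv2
a=cv2.imread("pics/top0.png"); b=cv2.imread("pics/scene0.png")
cv2.imwrite("pics/t_crop.png",cv2.resize(a[190:330,360:500],None,fx=4,fy=4,interpolation=cv2.INTER_CUBIC))
cv2.imwrite("pics/t_crop2.png",cv2.resize(a[225:305,180:300],None,fx=6,fy=6,interpolation=cv2.INTER_CUBIC))
cv2.imwrite("pics/s_crop.png",cv2.resize(b[100:230,130:260],None,fx=4.5,fy=4.5,interpolation=cv2.INTER_CUBIC))
E
```

```text
(no output)
```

View pics/scene0.png

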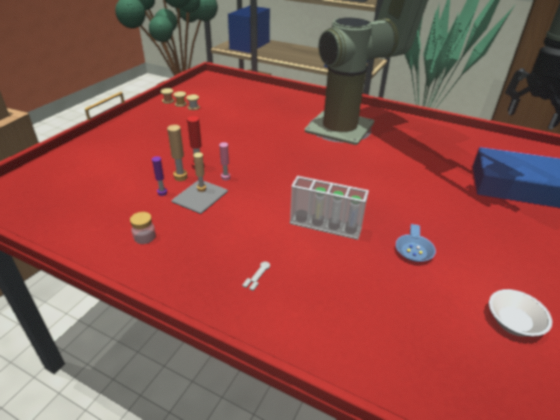

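View pics/top0.png

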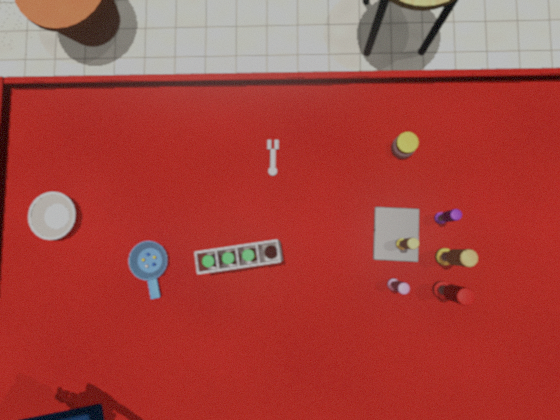

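```bash
ls pics
```

```text
s_crop.png
scene0.png
t_crop.png
t_crop2.png
top0.png
```

View pics/t_crop.png

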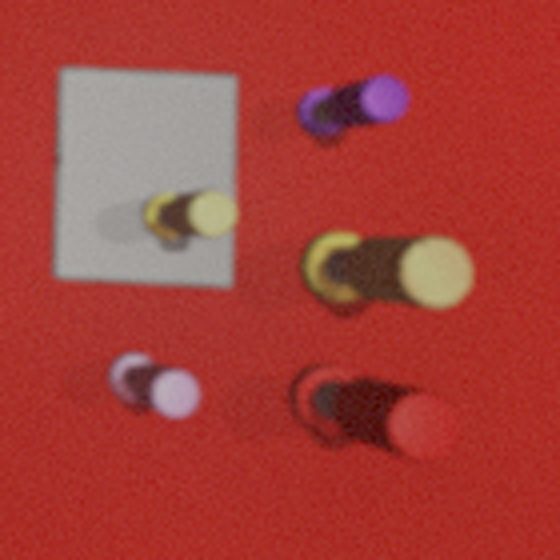

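View pics/s_crop.png

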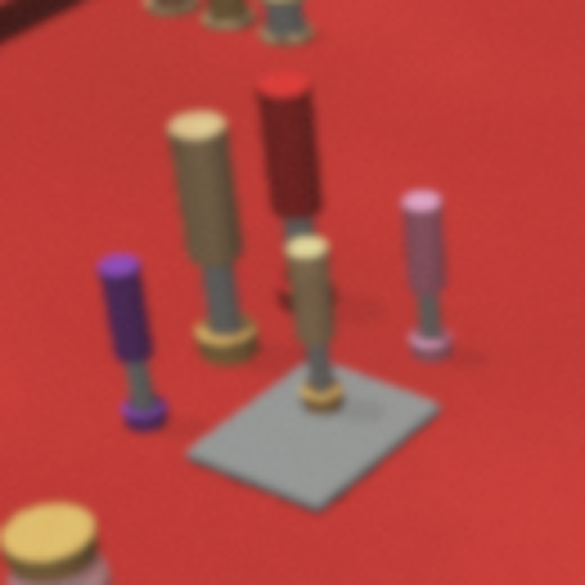

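View pics/t_crop2.png

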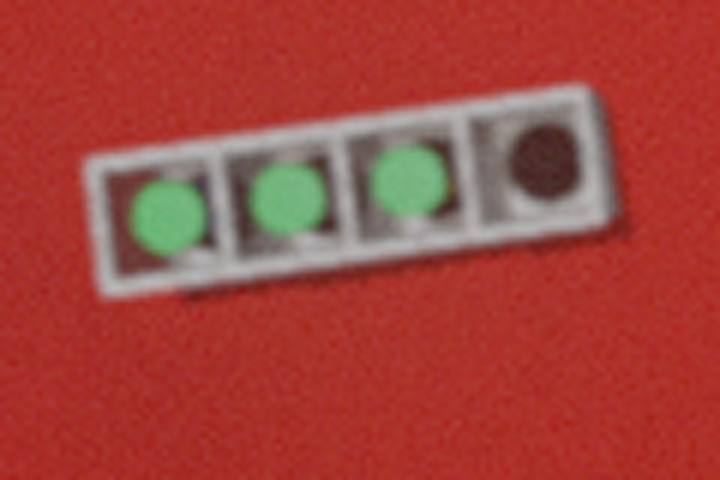

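Candidates (top picture): purple (448,216), red (453,293), pink (399,286), large wood (458,257) and small wood on the mat (407,244). The small wooden one is meant: it isn't pink, purple or red, it's the smaller of the two left, and it stands on the mat. The enlarged crops confirm this. The caps are in the three slots at (208,261), (228,258) and (248,255). The slot at (271,252) is empty.

```bash
cat > h.py <<'E'
from rig import telemetry, optics, r, models
import numpy as np, cv2
def ray(f,uv,z,org=None,R=None):
    K=f["mtx"];org=f["origin"] if org is None else org;R=f["rotation"] if R is None else R
    d=np.array(R)@np.linalg.inv(K)@np.array([uv[0],uv[1],1.])
    return np.array(org)+d*(z-org[2])/d[2]
def wristcam(f,o):
    T=np.eye(4);T[:3,:3]=o["orientation"];T[:3,3]=o["tcp_pos"];M=T@np.array(f["mount"]);return M[:3,3],M[:3,:3]
def proj(f,p,org=None,R=None):
    org=f["origin"] if org is None else org;R=f["rotation"] if R is None else R
    c=np.array(R).T@(np.array(p)-org);q=f["mtx"]@c;return q[:2]/q[2]
E
python3 - <<'E'
from h import *
f=optics.grab_frame("top"); s=optics.grab_frame("scene")
c=lambda p:(p[0]/6+180-.4,p[1]/6+225-.4)
for p in [(85,157),(590,85),(612,225),(103,298)]: print("rackcorner",ray(f,c(p),115).round(1))
for p in [(168,217),(288,199),(410,179)]: print("cap",ray(f,c(p),102).round(1))
print("tamper top",ray(f,(212/4+360-.4,214/4+190-.4),118).round(1),"foot",ray(f,(400.8,243),18))
print("tamper top scene",ray(s,(307/4.5+130-.4,247/4.5+100-.4),118).round(1))
print("tamper foot scene",ray(s,(321/4.5+130-.4,390/4.5+100-.4),20).round(1))
for p in [(62,68),(237,75),(233,287),(53,278)]: print("mat",ray(f,(p[0]/4+360-.4,p[1]/4+190-.4),8).round(1))
for p in [(438,272)]: print("big top",ray(f,(p[0]/4+360-.4,p[1]/4+190-.4),165).round(1))
E
```

```text
rackcorner [541.1 249.7 115. ]
rackcorner [565.2  77.7 115. ]
rackcorner [518.2  70.3 115. ]
rackcorner [493.6 242.7 115. ]
cap [520.5 223.7 102. ]
cap [526.6 182.2 102. ]
cap [533.4 140.2 102. ]
tamper top [ 555.9 -192.   118. ] foot [ 557.30466341 -190.6488095    18.        ]
tamper top scene [ 557.2 -189.3  118. ]
tamper foot scene [ 558.8 -189.1   20. ]
mat [ 639.7 -137.4    8. ]
mat [ 635.2 -235.2    8. ]
mat [ 516.6 -229.4    8. ]
mat [ 521.6 -129.9    8. ]
big top [ 528.1 -284.8  165. ]
```

Request:
step_arm(
  plan=[
    [[0,0,1.18],[-0.539,0.588,0],0.3],
    [[0,0,1.18],[-0.539,0.588,0],0.3],
    [[0,0,1.18],[-0.539,0.588,0],0.3],
    [[0,0,1.18],[-0.539,0.588,0],0.3],
    [[0,0,1.18],[-0.539,0.588,0],0.3],
    [[0,0,1.18],[-0.539,0.588,0],0.3],
    [[0,0,1.18],[-0.539,0.588,0],0.3],
    [[0,0,1.18],[-0.539,0.588,0],0.3],
    [[0,0,1.18],[-0.539,0.588,0],0.3],
    [[0,0,1.18],[-0.539,0.588,0],0.3],
  ],
  force=80,
)

```text
time: 1.83
tcp_pos: [396.1, 152.9, 231.7]
orientation: [[1.0, -0.004, 0.001], [-0.004, -1.0, 0.0], [0.001, -0.0, -1.0]]
contact_force: [0.9, 1.2, 0.7]
finger_gap: 59.9
```

Request:
step_arm(
  plan=[
    [[0,0,0],[0.162,0.343,0],0.3],
    [[0,0,0],[0.162,0.343,0],0.3],
    [[0,0,0],[0.162,0.343,0],0.3],
    [[0,0,0],[0.162,0.343,0],0.3],
    [[0,0,0],[0.162,0.343,0],0.3],
    [[0,0,0],[0.162,0.343,0],0.3],
    [[0,0,0],[0.162,0.343,0],0.3],
    [[0,0,0],[0.162,0.343,0],0.3],
    [[0,0,0],[0.162,0.343,0],0.3],
    [[0,0,0],[0.162,0.343,0],0.3],
  ],
)

```text
time: 2.67
tcp_pos: [558.7, -197.3, 231.6]
orientation: [[1.0, -0.009, 0.003], [-0.009, -1.0, -0.003], [0.003, 0.003, -1.0]]
contact_force: [-0.7, 0.6, 0.4]
finger_gap: 59.8
```

```bash
python3 - <<'E'
from h import *
o=telemetry.get_obs(); f=optics.grab_frame("wrist"); cv2.imwrite("pics/w1.png",f["color"][:,:,::-1])
o_,R=wristcam(f,o); print(o["tcp_pos"],o_,o["contact_force"])
for p in [(557,-190.5,118),(557,-190.5,8)]: print(proj(f,p,o_,R))
for d in models.regions_of(f,"tamper"): print(d["score"],d["rect"])
E
```

```text
[ 558.67405406 -197.25284826  231.58914785] [ 559.60745423 -115.88994078  374.01316878] [-0.66506293  0.63470122  0.44820912]
[278.51911567 195.55355714]
[279.09409868 169.76540331]
0.97 [267.7, 164.6, 293.0, 212.6]
0.91 [139.1, 225.8, 217.6, 321.2]
0.83 [225.0, 229.2, 271.5, 339.2]
0.79 [311.9, 229.4, 341.2, 293.7]
0.65 [164.1, 145.1, 216.0, 189.6]
```

View pics/w1.png

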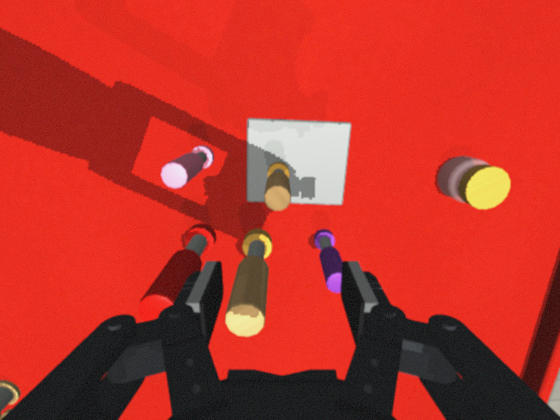

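The wrist picture shows the small wooden tamper with its top at (278,198), within 3 px of the prediction. Descending over it.

Request:
step_arm(
  plan=[
    [[0,0,0],[-0.002,-0.006,0.04],0.3],
    [[0,0,0],[-0.002,-0.006,0.08],0.3],
    [[0,0,0],[-0.002,-0.006,0.12],0.3],
    [[0,0,0],[-0.002,-0.006,0.14],0.3],
    [[0,0,0],[-0.002,-0.006,0.159],0.3],
    [[0,0,0],[-0.002,-0.006,0.159],0.3],
    [[0,0,0],[-0.002,-0.006,0.159],0.3],
  ],
)

```text
time: 3.35
tcp_pos: [553.9, -184.5, 71.5]
orientation: [[1.0, -0.005, -0.002], [-0.005, -1.0, 0.003], [-0.002, -0.003, -1.0]]
contact_force: [0.4, 0.2, 0.5]
finger_gap: 60.0
```

```bash
python3 - <<'E'
from h import *
o=telemetry.get_obs(); f=optics.grab_frame("wrist"); cv2.imwrite("pics/w2.png",f["color"][:,:,::-1])
o_,R=wristcam(f,o); print(o["tcp_pos"],o["contact_force"],o["orientation"])
for p in [(557,-190.5,118),(557,-190.5,8)]: print(proj(f,p,o_,R))
E
```

```text
[ 553.92252287 -184.53715576   71.53245163] [0.39667897 0.21363133 0.45922908] [[ 0.99998287 -0.0054681  -0.00208702]
 [-0.00546284 -0.99998192  0.0025151 ]
 [-0.00210073 -0.00250365 -0.99999466]]
[288.06119465 343.68246536]
[285.37214308 232.46715827]
```

View pics/w2.png

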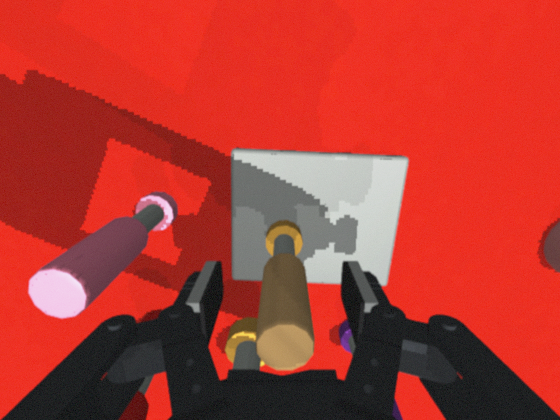

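```bash
python3 - <<'E'
from h import *
o=telemetry.get_obs(); print(o["time"],o["tcp_pos"],o["joint_vel"])
f=optics.grab_frame("wrist");o=telemetry.get_obs(); print(o["time"],o["tcp_pos"],o["joint_vel"])
o_,R=wristcam(f,o)
print(ray(f,(285,346),118,o_,R),ray(f,(284,236),18,o_,R))
E
```

```text
3.4 [ 555.46489092 -185.52566633   73.23526466] [-0.42131177 -1.26720518 -1.94606477 -0.12902197 -0.33994916 -0.06970524]
3.45 [ 556.33963126 -186.23777353   74.24527949] [-0.39756781 -0.64084098 -1.10593634 -0.01486395 -0.31137973 -0.01998079]
[ 558.00725093 -195.66025386  118.        ] [ 558.70335463 -191.98242638   18.        ]
```

Request:
step_arm(
  plan=[
    [[0,0,0],[0.001,0.005,0],0.3],
    [[0,0,0],[0.001,0.005,0],0.3],
    [[0,0,0],[0.001,0.005,0],0.3],
    [[0,0,0],[0.001,0.005,0],0.3],
  ],
)

```text
time: 3.78
tcp_pos: [557.9, -191.7, 75.3]
orientation: [[1.0, -0.006, 0.005], [-0.006, -1.0, -0.001], [0.005, 0.001, -1.0]]
contact_force: [0.4, 0.1, -0.4]
finger_gap: 59.8
```

```bash
python3 - <<'E'
from h import *
o=telemetry.get_obs(); f=optics.grab_frame("wrist");print(o["time"],o["tcp_pos"],o["joint_vel"])
o_,R=wristcam(f,o)
for d in models.regions_of(f,"tamper")[:2]: print(d["score"],d["rect"])
for p in [(557.5,-191.5,118),(557.5,-191.5,8)]: print(proj(f,p,o_,R))
cv2.imwrite("pics/w3.png",f["color"][:,:,::-1])
E
```

```text
3.7833 [ 557.9349303  -191.68693836   75.33563836] [ 0.00064713  0.50100837  0.53969435 -0.01214818  0.01242449  0.00194729]
0.89 [21.8, 180.5, 170.2, 299.2]
0.77 [119.0, 295.9, 167.8, 420.0]
[279.64234368 324.11251613]
[279.77823286 222.30086679]
```

View pics/w3.png

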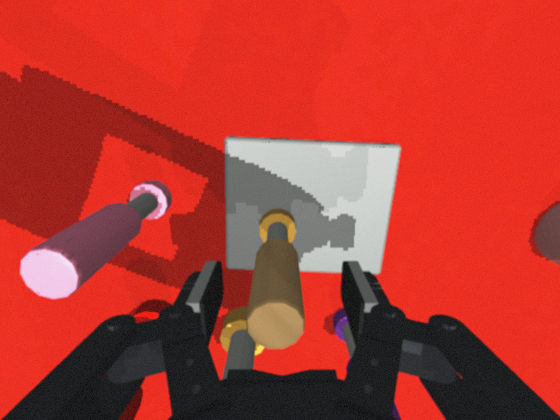

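Request:
step_arm(
  plan=[
    [[0,0,0],[-0.001,0,0],0.5],
    [[0,0,0],[-0.001,0,0],0.7],
    [[0,0,0],[-0.001,0,0],1],
    [[0,0,0],[-0.001,0,0],1],
    [[0,0,0],[-0.001,0,0],1],
    [[0,0,0],[-0.001,0,0],1],
    [[0,0,0],[-0.001,0,0],1],
    [[0,0,0],[-0.001,0,0],1],
  ],
  force=90,
)

```text
time: 4.55
tcp_pos: [556.4, -191.4, 74.7]
orientation: [[1.0, -0.006, 0.004], [-0.006, -1.0, -0.001], [0.004, 0.001, -1.0]]
contact_force: [-1.1, 1.0, 2.0]
finger_gap: 22.1
```

Request:
step_arm(
  plan=[
    [[0,0,0],[0,0,-0.02],1],
    [[0,0,0],[0,0,-0.06],1],
    [[0,0,0],[0,0,-0.1],1],
    [[0,0,0],[0,0,-0.14],1],
    [[0,0,0],[0,0,-0.155],1],
    [[0,0,0],[0,0,-0.155],1],
    [[0,0,0],[0,0,-0.155],1],
    [[0,0,0],[0,0,-0.155],1],
  ],
)

```text
time: 5.22
tcp_pos: [554.6, -190.6, 227.4]
orientation: [[1.0, -0.006, 0.0], [-0.006, -1.0, 0.001], [0.0, -0.001, -1.0]]
contact_force: [-0.6, 0.0, -1.4]
finger_gap: 22.2
```

```bash
python3 - <<'E'
from h import *
o=telemetry.get_obs(); f=optics.grab_frame("wrist");print(o["time"],o["tcp_pos"],o["contact_force"],o["finger_gap"])
o_,R=wristcam(f,o);t=o["tcp_pos"];zt=o["orientation"][:,2]
print(proj(f,t+zt*66.7,o_,R),proj(f,t-zt*43.3,o_,R))
cv2.imwrite("pics/w4.png",f["color"][:,:,::-1])
E
```

```text
5.2167 [ 554.57056913 -190.63175852  227.39114235] [-0.6148188   0.00137566 -1.37102856] 22.187696755381793
[280.85756549 222.95521088] [280.19284266 325.48629647]
```

View pics/w4.png

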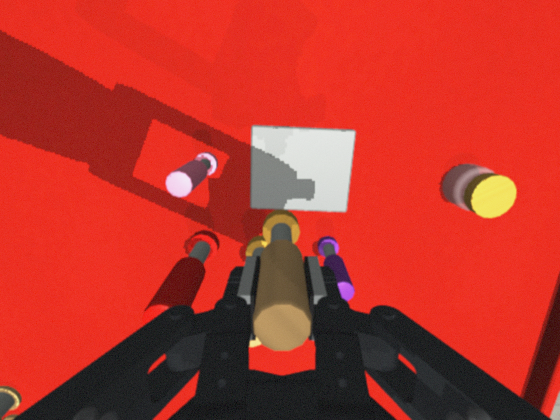

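The tamper is held upright. Carrying it to the nearest capped slot, with the foot at about 160 mm.

Request:
step_arm(
  plan=[
    [[0,0,0],[-0.003,-0.04,0],1],
    [[0,0,0],[-0.006,-0.08,0],1],
    [[0,0,0],[-0.009,-0.12,0],1],
    [[0,0,0],[-0.012,-0.16,0],1],
    [[0,0,0],[-0.015,-0.2,0],1],
    [[0,0,0],[-0.018,-0.24,0],1],
    [[0,0,0],[-0.021,-0.28,0],1],
    [[0,0,0],[-0.024,-0.32,0],1],
    [[0,0,0],[-0.024,-0.33,0],1],
    [[0,0,0],[-0.024,-0.33,0],1],
  ],
)

```text
time: 6.1
tcp_pos: [530.4, 142.5, 224.8]
orientation: [[1.0, -0.001, -0.005], [-0.001, -1.0, 0.002], [-0.005, -0.002, -1.0]]
contact_force: [0.9, -0.6, -1.0]
finger_gap: 22.7
```

Request:
step_arm(
  plan=[
    [[0,0,0],[0,0,0],1],
    [[0,0,0],[0,0,0],1],
    [[0,0,0],[0,0,0],1],
  ],
)

```text
time: 6.35
tcp_pos: [530.0, 141.0, 223.6]
orientation: [[1.0, -0.003, -0.008], [-0.003, -1.0, 0.001], [-0.008, -0.001, -1.0]]
contact_force: [0.8, -0.2, -0.4]
finger_gap: 22.4
```

```bash
python3 - <<'E'
from h import *
o=telemetry.get_obs(); f=optics.grab_frame("wrist");print(o["time"],o["tcp_pos"],o["contact_force"],o["joint_vel"].round(2))
print(o["orientation"].round(4))
o_,R=wristcam(f,o);t=o["tcp_pos"];zt=o["orientation"][:,2]
for p in [(520.7,222.4,115),(526.6,180.9,115),(532.4,139.2,115),(538.2,97.6,115)]:print(proj(f,p,o_,R))
cv2.imwrite("pics/w5.png",f["color"][:,:,::-1])
s=optics.grab_frame("scene");cv2.imwrite("pics/s5.png",cv2.resize(s["color"][80:260,240:440,::-1],None,fx=3,fy=3,interpolation=cv2.INTER_CUBIC))
E
```

```text
6.35 [530.04446283 140.99215445 223.63250629] [ 0.8351816  -0.24958288 -0.43433224] [-0.46 -0.47 -0.52  0.14 -0.06  0.13]
[[ 1.     -0.003  -0.0076]
 [-0.003  -1.      0.0012]
 [-0.0076 -0.0012 -1.    ]]
[269.36080327 104.47999513]
[277.49832544 158.47394084]
[284.71124276 207.33196488]
[291.23971794 251.44858181]
```

View pics/w5.png

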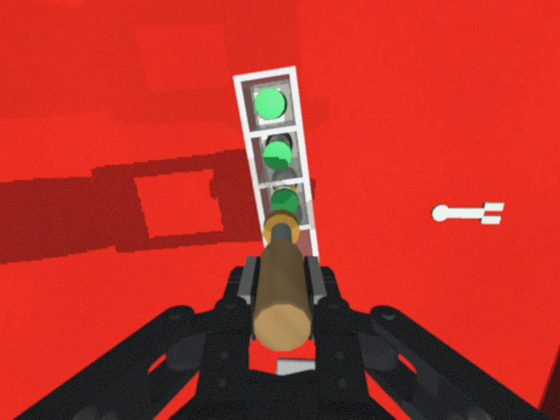

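View pics/s5.png

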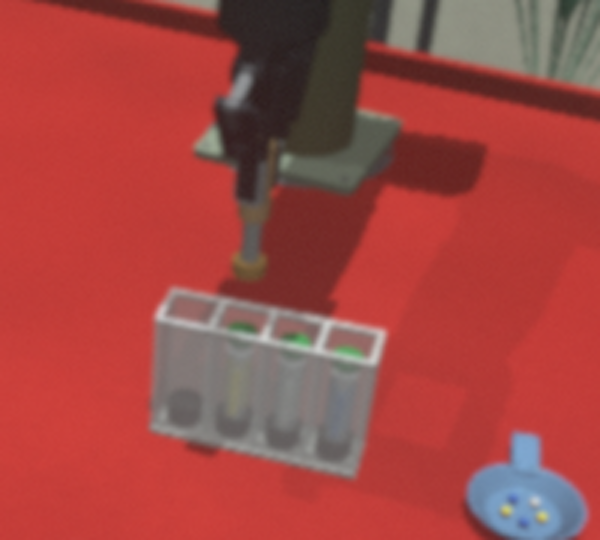

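Request:
step_arm(
  plan=[
    [[0,0.007,0],[0.003,0.002,0.01],1],
    [[0,0.007,0],[0.003,0.002,0.025],1],
    [[0,0.007,0],[0.003,0.002,0.036],1],
    [[0,0.007,0],[0.003,0.002,0.036],1],
    [[0,0.007,0],[0.003,0.002,0.036],1],
    [[0,0.007,0],[0.003,0.002,0.036],1],
    [[0,0.007,0],[0.003,0.002,0.036],1],
  ],
)

```text
time: 7.03
tcp_pos: [534.0, 139.0, 189.4]
orientation: [[1.0, -0.004, 0.003], [-0.004, -1.0, 0.002], [0.003, -0.002, -1.0]]
contact_force: [-0.4, -0.9, -0.3]
finger_gap: 22.1
```

```bash
python3 - <<'E'
from h import *
o=telemetry.get_obs(); f=optics.grab_frame("wrist");print(o["time"],o["tcp_pos"],o["contact_force"],o["joint_vel"].round(2))
print(o["orientation"].round(4))
cv2.imwrite("pics/w6.png",cv2.resize(f["color"][40:360,160:420,::-1],None,fx=1.85,fy=1.85,interpolation=cv2.INTER_CUBIC))
E
```

```text
7.0333 [534.04375092 139.03477714 189.3797232 ] [-0.40075546 -0.86075409 -0.30052245] [ 0.14 -0.14 -0.17 -0.04  0.    0.09]
[[ 1.     -0.0035  0.0028]
 [-0.0035 -1.      0.0018]
 [ 0.0028 -0.0018 -1.    ]]
```

View pics/w6.png

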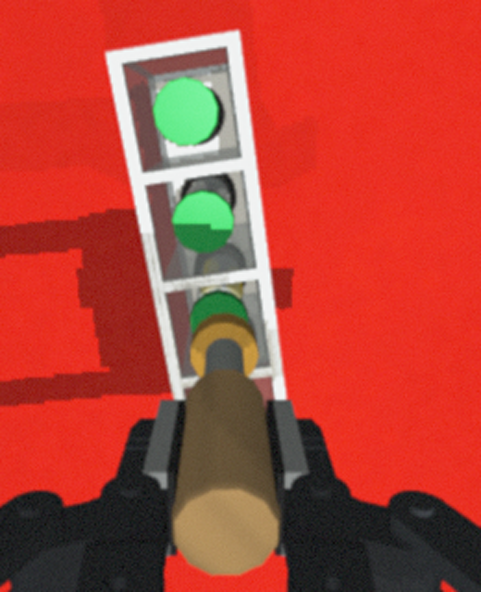

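Request:
step_arm(
  plan=[
    [[0,0,0],[-0.0015,0,0.003],1],
    [[0,0,0],[-0.0015,0,0.006],1],
    [[0,0,0],[-0.0015,0,0.009],1],
    [[0,0,0],[-0.0015,0,0.012],1],
    [[0,0,0],[-0.0015,0,0.012],1],
  ],
)

```text
time: 7.5
tcp_pos: [531.8, 139.1, 176.3]
orientation: [[1.0, -0.003, 0.001], [-0.003, -1.0, 0.002], [0.001, -0.002, -1.0]]
contact_force: [-0.4, 0.4, -1.2]
finger_gap: 21.7
```

Request:
step_arm(
  plan=[
    [[0,0,0],[0,0,0.001],1],
    [[0,0,0],[0,0,0.002],1],
    [[0,0,0],[0,0,0.003],1],
    [[0,0,0],[0,0,0.003],1],
  ],
)

```text
time: 7.83
tcp_pos: [531.7, 139.1, 173.1]
orientation: [[1.0, -0.003, 0.001], [-0.003, -1.0, 0.002], [0.001, -0.002, -1.0]]
contact_force: [0.2, 0.7, -0.8]
finger_gap: 22.0
```

Request:
step_arm(
  plan=[
    [[0,0,0],[0,0,0.001],1],
    [[0,0,0],[0,0,0.002],1],
    [[0,0,0],[0,0,0.003],1],
  ],
)

```text
time: 8.08
tcp_pos: [532.0, 139.1, 170.4]
orientation: [[1.0, -0.003, 0.001], [-0.003, -1.0, 0.002], [0.001, -0.002, -1.0]]
contact_force: [0.7, 1.2, 0.9]
finger_gap: 22.1
```

Request:
step_arm(
  plan=[
    [[0,0,0],[0,0,0.001],1],
    [[0,0,0],[0,0,0.002],1],
    [[0,0,0],[0,0,0.002],1],
  ],
)

```text
time: 8.33
tcp_pos: [532.1, 139.1, 169.0]
orientation: [[1.0, -0.003, 0.002], [-0.003, -1.0, 0.002], [0.002, -0.002, -1.0]]
contact_force: [-2.1, -0.3, 5.4]
finger_gap: 22.2
```

Request:
step_arm(
  plan=[
    [[0,0,0],[0,0,0.001],1],
    [[0,0,0],[0,0,0.002],1],
    [[0,0,0],[0,0,0.002],1],
  ],
)

```text
time: 8.58
tcp_pos: [532.2, 139.2, 167.7]
orientation: [[1.0, -0.003, 0.002], [-0.003, -1.0, 0.002], [0.002, -0.002, -1.0]]
contact_force: [-2.7, -0.1, 6.7]
finger_gap: 22.3
```

Request:
step_arm(
  plan=[
    [[0,0,0],[0,0,0.001],1],
    [[0,0,0],[0,0,0.002],1],
    [[0,0,0],[0,0,0.002],1],
  ],
)

```text
time: 8.83
tcp_pos: [532.4, 139.2, 166.8]
orientation: [[1.0, -0.003, 0.002], [-0.003, -1.0, 0.002], [0.002, -0.002, -1.0]]
contact_force: [-3.8, -0.8, 8.4]
finger_gap: 22.3
```

Request:
step_arm(
  plan=[
    [[0,0,0],[0,0,0.001],1],
    [[0,0,0],[0,0,0.002],1],
    [[0,0,0],[0,0,0.002],1],
  ],
)

```text
time: 9.08
tcp_pos: [532.4, 139.2, 166.0]
orientation: [[1.0, -0.003, 0.002], [-0.003, -1.0, 0.001], [0.002, -0.001, -1.0]]
contact_force: [-3.5, -1.5, 8.5]
finger_gap: 22.0
```

Request:
step_arm(
  plan=[
    [[0,0,0],[0,0,0.001],1],
    [[0,0,0],[0,0,0.002],1],
    [[0,0,0],[0,0,0.003],1],
    [[0,0,0],[0,0,0.003],1],
  ],
)

```text
time: 9.42
tcp_pos: [532.4, 139.2, 164.2]
orientation: [[1.0, -0.003, 0.003], [-0.003, -1.0, 0.001], [0.003, -0.001, -1.0]]
contact_force: [-4.4, -0.7, 9.1]
finger_gap: 22.0
```

Request:
step_arm(
  plan=[
    [[0,0,0],[0,0,0.001],1],
    [[0,0,0],[0,0,0.002],1],
    [[0,0,0],[0,0,0.003],1],
    [[0,0,0],[0,0,0.003],1],
  ],
)

```text
time: 9.75
tcp_pos: [532.4, 139.3, 162.3]
orientation: [[1.0, -0.003, 0.003], [-0.003, -1.0, 0.001], [0.003, -0.001, -1.0]]
contact_force: [-3.5, 0.2, 8.4]
finger_gap: 22.4
```

Request:
step_arm(
  plan=[
    [[0,0,0],[0,0,0.001],1],
    [[0,0,0],[0,0,0.002],1],
    [[0,0,0],[0,0,0.003],1],
    [[0,0,0],[0,0,0.003],1],
  ],
)

```text
time: 10.08
tcp_pos: [532.4, 139.3, 160.5]
orientation: [[1.0, -0.003, 0.003], [-0.003, -1.0, 0.001], [0.003, -0.001, -1.0]]
contact_force: [-2.9, -0.8, 8.2]
finger_gap: 22.2
```

Request:
step_arm(
  plan=[
    [[0,0,0],[0,0,0.001],1],
    [[0,0,0],[0,0,0.002],1],
    [[0,0,0],[0,0,0.003],1],
  ],
)

```text
time: 10.33
tcp_pos: [532.3, 139.3, 158.8]
orientation: [[1.0, -0.002, 0.003], [-0.003, -1.0, 0.001], [0.003, -0.001, -1.0]]
contact_force: [-4.3, -0.4, 9.0]
finger_gap: 22.1
```

Request:
step_arm(
  plan=[
    [[0,0,0],[0,0,0.001],1],
    [[0,0,0],[0,0,0.002],1],
    [[0,0,0],[0,0,0.003],1],
  ],
)

```text
time: 10.58
tcp_pos: [532.4, 139.3, 157.4]
orientation: [[1.0, -0.002, 0.003], [-0.002, -1.0, 0.001], [0.003, -0.001, -1.0]]
contact_force: [-4.0, -0.3, 11.4]
finger_gap: 22.0
```

Request:
step_arm(
  plan=[
    [[0,0,0],[0,0,0.001],1],
    [[0,0,0],[0,0,0.002],1],
    [[0,0,0],[0,0,0.003],1],
  ],
)

```text
time: 10.83
tcp_pos: [532.5, 139.3, 156.3]
orientation: [[1.0, -0.002, 0.003], [-0.002, -1.0, 0.001], [0.003, -0.001, -1.0]]
contact_force: [-5.6, -0.7, 13.5]
finger_gap: 22.4
```

Request:
step_arm(
  plan=[
    [[0,0,0],[0,0,0.001],1],
    [[0,0,0],[0,0,0.002],1],
    [[0,0,0],[0,0,0.002],1],
  ],
)

```text
time: 11.08
tcp_pos: [532.5, 139.3, 156.4]
orientation: [[1.0, -0.002, 0.003], [-0.002, -1.0, 0.001], [0.003, -0.001, -1.0]]
contact_force: [-5.8, -0.6, 12.3]
finger_gap: 22.3
```

Request:
step_arm(
  plan=[
    [[0,0,0],[0,0,0.002],1],
    [[0,0,0],[0,0,0.003],1],
    [[0,0,0],[0,0,0.0035],1],
    [[0,0,0],[0,0,0.0035],1],
  ],
)

```text
time: 11.42
tcp_pos: [532.6, 139.4, 155.3]
orientation: [[1.0, -0.002, 0.004], [-0.002, -1.0, 0.0], [0.004, -0.0, -1.0]]
contact_force: [-6.4, -1.8, 15.7]
finger_gap: 22.6
```

Cap in slot (532,139): contact near 103 mm, slide at about 8.5 N, then a clear rise to 15.7 N, so it is home. Going on to the next one.

Request:
step_arm(
  plan=[
    [[0,0,0],[0,0,-0.005],1],
    [[0,0,0],[0,0,-0.02],1],
    [[0,0,0],[0,0,-0.035],1],
    [[0,0,0],[0,0,-0.042],1],
    [[0,0,0],[-0.003,-0.02,-0.042],1],
    [[0,0,0],[-0.006,-0.042,-0.042],1],
    [[0,0,0],[-0.006,-0.042,-0.042],1],
    [[0,0,0],[-0.006,-0.042,-0.042],1],
    [[0,0,0],[-0.006,-0.042,-0.042],1],
    [[0,0,0],[-0.006,-0.042,-0.042],1],
  ],
)

```text
time: 12.25
tcp_pos: [526.4, 180.7, 196.7]
orientation: [[1.0, -0.002, 0.003], [-0.002, -1.0, -0.0], [0.003, 0.0, -1.0]]
contact_force: [-0.4, -0.7, -1.6]
finger_gap: 22.3
```

```bash
python3 - <<'E'
from h import *
o=telemetry.get_obs(); f=optics.grab_frame("wrist");print(o["time"],o["tcp_pos"],o["contact_force"],o["joint_vel"].round(2))
print(o["orientation"].round(4))
cv2.imwrite("pics/w7.png",cv2.resize(f["color"][40:360,160:420,::-1],None,fx=1.85,fy=1.85,interpolation=cv2.INTER_CUBIC))
E
```

```text
12.25 [526.43427933 180.68957715 196.74476571] [-0.40353155 -0.69126028 -1.58544578] [-0.35 -0.21 -0.1   0.06  0.12  0.13]
[[ 1.0e+00 -2.4e-03  2.7e-03]
 [-2.4e-03 -1.0e+00 -1.0e-04]
 [ 2.7e-03  1.0e-04 -1.0e+00]]
```

View pics/w7.png

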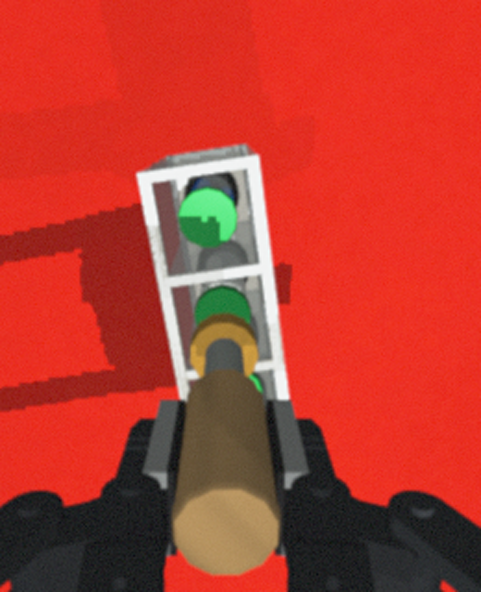

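Request:
step_arm(
  plan=[
    [[0,0,0],[0,0,0.005],1],
    [[0,0,0],[0,0,0.01],1],
    [[0,0,0],[0,0,0.015],1],
    [[0,0,0],[0,0,0.019],1],
    [[0,0,0],[0,0,0.02],1],
    [[0,0,0],[0,0,0.02],1],
  ],
)

```text
time: 12.8
tcp_pos: [526.1, 180.5, 176.1]
orientation: [[1.0, -0.003, 0.001], [-0.003, -1.0, -0.0], [0.001, 0.0, -1.0]]
contact_force: [-0.0, 0.1, -0.6]
finger_gap: 22.0
```

Request:
step_arm(
  plan=[
    [[0,0,0],[0,0,0.001],1],
    [[0,0,0],[0,0,0.002],1],
    [[0,0,0],[0,0,0.003],1],
  ],
)

```text
time: 13.05
tcp_pos: [526.2, 180.6, 173.1]
orientation: [[1.0, -0.003, 0.002], [-0.003, -1.0, -0.0], [0.002, 0.0, -1.0]]
contact_force: [0.0, 0.2, -1.3]
finger_gap: 22.6
```

Request:
step_arm(
  plan=[
    [[0,0,0],[0,0,0.001],1],
    [[0,0,0],[0,0,0.002],1],
    [[0,0,0],[0,0,0.003],1],
  ],
)

```text
time: 13.3
tcp_pos: [526.5, 180.6, 170.5]
orientation: [[1.0, -0.003, 0.003], [-0.003, -1.0, -0.0], [0.003, 0.0, -1.0]]
contact_force: [-1.5, 0.1, 1.3]
finger_gap: 22.3
```

Request:
step_arm(
  plan=[
    [[0,0,0],[0,0,0.001],1],
    [[0,0,0],[0,0,0.002],1],
    [[0,0,0],[0,0,0.002],1],
  ],
)

```text
time: 13.55
tcp_pos: [526.7, 180.7, 169.5]
orientation: [[1.0, -0.003, 0.003], [-0.003, -1.0, 0.0], [0.003, -0.0, -1.0]]
contact_force: [-3.0, -0.8, 5.7]
finger_gap: 22.2
```

Request:
step_arm(
  plan=[
    [[0,0,0],[0,0,0.001],1],
    [[0,0,0],[0,0,0.002],1],
    [[0,0,0],[0,0,0.002],1],
  ],
)

```text
time: 13.8
tcp_pos: [526.8, 180.7, 168.7]
orientation: [[1.0, -0.002, 0.003], [-0.002, -1.0, 0.0], [0.003, -0.0, -1.0]]
contact_force: [-3.1, -0.7, 6.0]
finger_gap: 22.0
```

Request:
step_arm(
  plan=[
    [[0,0,0],[0,0,0.001],1],
    [[0,0,0],[0,0,0.002],1],
    [[0,0,0],[0,0,0.003],1],
  ],
)

```text
time: 14.05
tcp_pos: [526.8, 180.8, 167.0]
orientation: [[1.0, -0.002, 0.003], [-0.002, -1.0, -0.0], [0.003, 0.0, -1.0]]
contact_force: [-3.8, -1.1, 6.7]
finger_gap: 22.3
```

Request:
step_arm(
  plan=[
    [[0,0,0],[0,0,0.001],1],
    [[0,0,0],[0,0,0.002],1],
    [[0,0,0],[0,0,0.003],1],
  ],
)

```text
time: 14.3
tcp_pos: [526.7, 180.8, 165.4]
orientation: [[1.0, -0.002, 0.004], [-0.002, -1.0, -0.0], [0.004, 0.0, -1.0]]
contact_force: [-3.6, -1.0, 7.3]
finger_gap: 22.0
```

Request:
step_arm(
  plan=[
    [[0,0,0],[0,0,0.001],1],
    [[0,0,0],[0,0,0.002],1],
    [[0,0,0],[0,0,0.003],1],
  ],
)

```text
time: 14.55
tcp_pos: [526.7, 180.8, 163.7]
orientation: [[1.0, -0.002, 0.004], [-0.002, -1.0, -0.0], [0.004, 0.0, -1.0]]
contact_force: [-3.3, -1.2, 6.5]
finger_gap: 22.5
```

Request:
step_arm(
  plan=[
    [[0,0,0],[0,0,0.001],1],
    [[0,0,0],[0,0,0.002],1],
    [[0,0,0],[0,0,0.002],1],
  ],
)

```text
time: 14.8
tcp_pos: [526.7, 180.8, 162.9]
orientation: [[1.0, -0.002, 0.004], [-0.002, -1.0, -0.0], [0.004, 0.0, -1.0]]
contact_force: [-2.9, -0.8, 6.4]
finger_gap: 22.3
```

Request:
step_arm(
  plan=[
    [[0,0,0],[0,0,0.001],1],
    [[0,0,0],[0,0,0.002],1],
    [[0,0,0],[0,0,0.003],1],
  ],
)

```text
time: 15.05
tcp_pos: [526.7, 180.8, 161.2]
orientation: [[1.0, -0.002, 0.004], [-0.002, -1.0, -0.0], [0.004, 0.0, -1.0]]
contact_force: [-3.6, -0.3, 9.3]
finger_gap: 22.4
```

Request:
step_arm(
  plan=[
    [[0,0,0],[0,0,0.001],1],
    [[0,0,0],[0,0,0.002],1],
    [[0,0,0],[0,0,0.003],1],
  ],
)

```text
time: 15.3
tcp_pos: [526.9, 180.8, 160.2]
orientation: [[1.0, -0.002, 0.004], [-0.002, -1.0, -0.0], [0.004, 0.0, -1.0]]
contact_force: [-5.0, -0.5, 12.2]
finger_gap: 22.2
```

Request:
step_arm(
  plan=[
    [[0,0,0],[0,0,0.001],1],
    [[0,0,0],[0,0,0.002],1],
    [[0,0,0],[0,0,0.003],1],
  ],
)

```text
time: 15.55
tcp_pos: [527.0, 180.9, 159.7]
orientation: [[1.0, -0.002, 0.005], [-0.002, -1.0, -0.001], [0.005, 0.001, -1.0]]
contact_force: [-5.0, -1.6, 14.5]
finger_gap: 22.5
```

Request:
step_arm(
  plan=[
    [[0,0,0],[0,0,0.001],1],
    [[0,0,0],[0,0,0.002],1],
    [[0,0,0],[0,0,0.003],1],
    [[0,0,0],[0,0,0.003],1],
  ],
)

```text
time: 15.88
tcp_pos: [527.1, 180.9, 159.5]
orientation: [[1.0, -0.001, 0.005], [-0.001, -1.0, -0.001], [0.005, 0.001, -1.0]]
contact_force: [-6.4, -2.0, 15.6]
finger_gap: 22.4
```

Second cap: it slid at about 7 N, then stiffened to 15.6 N, so it is home. Going on to the third, at (520.7, 222.4).

Request:
step_arm(
  plan=[
    [[0,0,0],[0,0,-0.005],1],
    [[0,0,0],[0,0,-0.02],1],
    [[0,0,0],[0,0,-0.032],1],
    [[0,0,0],[0,0,-0.038],1],
    [[0,0,0],[-0.003,-0.02,-0.038],1],
    [[0,0,0],[-0.0065,-0.042,-0.038],1],
    [[0,0,0],[-0.0065,-0.042,-0.038],1],
    [[0,0,0],[-0.0065,-0.042,-0.038],1],
    [[0,0,0],[-0.0065,-0.042,-0.038],1],
    [[0,0,0],[-0.0065,-0.042,-0.038],1],
  ],
)

```text
time: 16.72
tcp_pos: [520.4, 222.3, 197.1]
orientation: [[1.0, -0.002, 0.004], [-0.002, -1.0, -0.001], [0.004, 0.001, -1.0]]
contact_force: [-0.0, -0.5, -1.0]
finger_gap: 22.0
```

```bash
python3 - <<'E'
from h import *
o=telemetry.get_obs(); f=optics.grab_frame("wrist");print(o["time"],o["tcp_pos"],o["contact_force"],o["joint_vel"].round(2))
print(o["orientation"].round(4))
cv2.imwrite("pics/w8.png",cv2.resize(f["color"][40:360,160:420,::-1],None,fx=1.85,fy=1.85,interpolation=cv2.INTER_CUBIC))
E
```

```text
16.7167 [520.44951058 222.33045557 197.14799795] [-0.00221232 -0.48580604 -0.99708874] [-0.37  0.04  0.08  0.11  0.03  0.03]
[[ 1.     -0.0019  0.0044]
 [-0.0019 -1.     -0.0012]
 [ 0.0044  0.0012 -1.    ]]
```

View pics/w8.png

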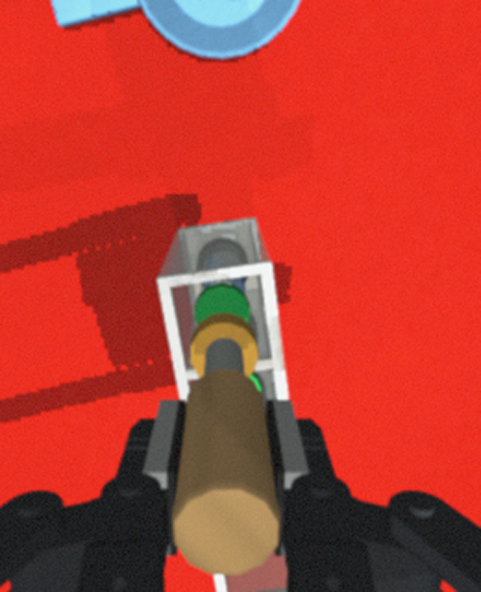

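The tamper foot is over the last capped slot, well clear of the spoon rest at the top of the picture.

Request:
step_arm(
  plan=[
    [[0,0,0],[0,0,0.005],1],
    [[0,0,0],[0,0,0.01],1],
    [[0,0,0],[0,0,0.015],1],
    [[0,0,0],[0,0,0.019],1],
    [[0,0,0],[0,0,0.02],1],
    [[0,0,0],[0,0,0.02],1],
  ],
)

```text
time: 17.27
tcp_pos: [520.1, 222.0, 176.3]
orientation: [[1.0, -0.002, 0.003], [-0.002, -1.0, -0.002], [0.003, 0.002, -1.0]]
contact_force: [0.2, 0.5, -0.4]
finger_gap: 22.1
```

Request:
step_arm(
  plan=[
    [[0,0,0],[0,0,0.001],1],
    [[0,0,0],[0,0,0.002],1],
    [[0,0,0],[0,0,0.003],1],
  ],
)

```text
time: 17.52
tcp_pos: [520.2, 222.1, 173.4]
orientation: [[1.0, -0.002, 0.003], [-0.002, -1.0, -0.001], [0.003, 0.001, -1.0]]
contact_force: [0.9, 0.2, -1.9]
finger_gap: 22.1
```

Request:
step_arm(
  plan=[
    [[0,0,0],[0,0,0.001],1],
    [[0,0,0],[0,0,0.002],1],
    [[0,0,0],[0,0,0.003],1],
  ],
)

```text
time: 17.77
tcp_pos: [520.3, 222.2, 170.4]
orientation: [[1.0, -0.002, 0.004], [-0.002, -1.0, -0.001], [0.004, 0.001, -1.0]]
contact_force: [0.5, -0.7, -0.8]
finger_gap: 22.2
```

Request:
step_arm(
  plan=[
    [[0,0,0],[0,0,0.001],1],
    [[0,0,0],[0,0,0.002],1],
    [[0,0,0],[0,0,0.002],1],
  ],
)

```text
time: 18.02
tcp_pos: [520.3, 222.1, 168.3]
orientation: [[1.0, -0.002, 0.004], [-0.002, -1.0, -0.001], [0.004, 0.001, -1.0]]
contact_force: [1.3, 0.2, -1.0]
finger_gap: 22.0
```

Request:
step_arm(
  plan=[
    [[0,0,0],[0,0,0.001],1],
    [[0,0,0],[0,0,0.002],1],
    [[0,0,0],[0,0,0.002],1],
  ],
)

```text
time: 18.27
tcp_pos: [520.5, 222.2, 166.5]
orientation: [[1.0, -0.002, 0.004], [-0.002, -1.0, -0.001], [0.004, 0.001, -1.0]]
contact_force: [-0.4, -0.5, 1.3]
finger_gap: 22.3
```

Request:
step_arm(
  plan=[
    [[0,0,0],[0,0,0.001],1],
    [[0,0,0],[0,0,0.002],1],
    [[0,0,0],[0,0,0.002],1],
  ],
)

```text
time: 18.52
tcp_pos: [520.5, 222.2, 164.8]
orientation: [[1.0, -0.002, 0.004], [-0.002, -1.0, -0.001], [0.004, 0.001, -1.0]]
contact_force: [-1.2, -0.6, 4.2]
finger_gap: 22.1
```

Request:
step_arm(
  plan=[
    [[0,0,0],[0,0,0.001],1],
    [[0,0,0],[0,0,0.002],1],
    [[0,0,0],[0,0,0.003],1],
  ],
)

```text
time: 18.77
tcp_pos: [520.7, 222.3, 162.3]
orientation: [[1.0, -0.002, 0.004], [-0.002, -1.0, -0.001], [0.004, 0.001, -1.0]]
contact_force: [-1.7, -1.0, 6.5]
finger_gap: 22.5
```

Request:
step_arm(
  plan=[
    [[0,0,0],[0,0,0.001],1],
    [[0,0,0],[0,0,0.002],1],
    [[0,0,0],[0,0,0.003],1],
  ],
)

```text
time: 19.02
tcp_pos: [520.8, 222.3, 160.3]
orientation: [[1.0, -0.002, 0.005], [-0.002, -1.0, -0.001], [0.005, 0.001, -1.0]]
contact_force: [-3.7, -0.5, 8.1]
finger_gap: 22.0
```

Request:
step_arm(
  plan=[
    [[0,0,0],[0,0,0.001],1],
    [[0,0,0],[0,0,0.002],1],
    [[0,0,0],[0,0,0.003],1],
  ],
)

```text
time: 19.27
tcp_pos: [520.8, 222.3, 158.2]
orientation: [[1.0, -0.002, 0.005], [-0.002, -1.0, -0.001], [0.005, 0.001, -1.0]]
contact_force: [-3.5, -0.7, 8.7]
finger_gap: 22.4
```

Request:
step_arm(
  plan=[
    [[0,0,0],[0,0,0.001],1],
    [[0,0,0],[0,0,0.002],1],
    [[0,0,0],[0,0,0.003],1],
  ],
)

```text
time: 19.52
tcp_pos: [520.8, 222.4, 156.3]
orientation: [[1.0, -0.002, 0.005], [-0.002, -1.0, -0.001], [0.005, 0.001, -1.0]]
contact_force: [-2.9, -0.8, 8.2]
finger_gap: 22.0
```

Request:
step_arm(
  plan=[
    [[0,0,0],[0,0,0.001],1],
    [[0,0,0],[0,0,0.002],1],
    [[0,0,0],[0,0,0.003],1],
  ],
)

```text
time: 19.77
tcp_pos: [520.8, 222.4, 154.3]
orientation: [[1.0, -0.002, 0.005], [-0.002, -1.0, -0.001], [0.005, 0.001, -1.0]]
contact_force: [-3.6, -1.1, 8.9]
finger_gap: 22.1
```

Request:
step_arm(
  plan=[
    [[0,0,0],[0,0,0.001],1],
    [[0,0,0],[0,0,0.002],1],
    [[0,0,0],[0,0,0.003],1],
  ],
)

```text
time: 20.02
tcp_pos: [520.8, 222.4, 152.7]
orientation: [[1.0, -0.002, 0.005], [-0.002, -1.0, -0.001], [0.005, 0.001, -1.0]]
contact_force: [-3.9, -1.1, 10.6]
finger_gap: 22.1
```

Request:
step_arm(
  plan=[
    [[0,0,0],[0,0,0.001],1],
    [[0,0,0],[0,0,0.002],1],
    [[0,0,0],[0,0,0.003],1],
  ],
)

```text
time: 20.27
tcp_pos: [520.9, 222.5, 151.5]
orientation: [[1.0, -0.002, 0.005], [-0.002, -1.0, -0.001], [0.005, 0.001, -1.0]]
contact_force: [-4.9, -0.9, 12.0]
finger_gap: 22.4
```

Request:
step_arm(
  plan=[
    [[0,0,0],[0,0,0.001],1],
    [[0,0,0],[0,0,0.002],1],
    [[0,0,0],[0,0,0.003],1],
  ],
)

```text
time: 20.52
tcp_pos: [521.0, 222.5, 150.5]
orientation: [[1.0, -0.001, 0.005], [-0.001, -1.0, -0.001], [0.005, 0.001, -1.0]]
contact_force: [-5.2, -1.0, 13.7]
finger_gap: 21.9
```

Request:
step_arm(
  plan=[
    [[0,0,0],[0,0,0.001],1],
    [[0,0,0],[0,0,0.002],1],
    [[0,0,0],[0,0,0.003],1],
    [[0,0,0],[0,0,0.003],1],
  ],
)

```text
time: 20.85
tcp_pos: [521.0, 222.5, 149.6]
orientation: [[1.0, -0.001, 0.005], [-0.001, -1.0, -0.001], [0.005, 0.001, -1.0]]
contact_force: [-4.6, -1.8, 13.9]
finger_gap: 21.9
```

Third cap: it slid at about 8.5 N, then rose to 14 N with only the foot giving, so it is home. Lifting out and going back to the mat.

Request:
step_arm(
  plan=[
    [[0,0,0],[0,0,-0.005],1],
    [[0,0,0],[0,0,-0.03],1],
    [[0,0,0],[0,0,-0.06],1],
    [[0,0,0],[0,0,-0.075],1],
    [[0,0,0],[0.003,0.02,-0.075],1],
    [[0,0,0],[0.007,0.06,-0.075],1],
    [[0,0,0],[0.012,0.1,-0.075],1],
    [[0,0,0],[0.016,0.14,-0.075],1],
    [[0,0,0],[0.021,0.18,-0.075],1],
    [[0,0,0],[0.026,0.22,-0.075],1],
  ],
)

```text
time: 21.68
tcp_pos: [546.1, 0.9, 224.2]
orientation: [[1.0, -0.001, 0.005], [-0.001, -1.0, -0.001], [0.005, 0.001, -1.0]]
contact_force: [0.5, 0.1, -0.9]
finger_gap: 21.9
```

Request:
step_arm(
  plan=[
    [[0,-0.005,0],[0.004,0.04,0],1],
    [[0,-0.005,0],[0.009,0.08,0],1],
    [[0,-0.005,0],[0.014,0.12,0],1],
    [[0,-0.005,0],[0.019,0.16,0],1],
    [[0,-0.005,0],[0.022,0.187,0],1],
    [[0,-0.005,0],[0.022,0.187,0],1],
    [[0,-0.005,0],[0.022,0.187,0],1],
    [[0,-0.005,0],[0.022,0.187,0],1],
    [[0,-0.005,0],[0.022,0.187,0],1],
  ],
)

```text
time: 22.43
tcp_pos: [567.7, -184.7, 223.9]
orientation: [[1.0, 0.0, -0.001], [0.0, -1.0, -0.0], [-0.001, 0.0, -1.0]]
contact_force: [-0.5, -0.0, -0.8]
finger_gap: 21.7
```

```bash
python3 - <<'E'
from h import *
o=telemetry.get_obs(); f=optics.grab_frame("wrist");print(o["time"],o["tcp_pos"],o["contact_force"],o["joint_vel"].round(2))
print(o["orientation"].round(4))
a=cv2.resize(f["color"][60:360,160:440,::-1],None,fx=1.4,fy=1.4,interpolation=cv2.INTER_CUBIC)
s=optics.grab_frame("scene");b=cv2.resize(s["color"][165:250,280:380,::-1],(400,340),interpolation=cv2.INTER_CUBIC)
b0=cv2.resize(cv2.imread("pics/scene0.png")[165:250,280:380],(400,340),interpolation=cv2.INTER_CUBIC)
cv2.imwrite("pics/w9.png",a);cv2.imwrite("pics/s9.png",np.hstack([b0,b]))
E
```

```text
22.4333 [ 567.66494369 -184.74180579  223.85618319] [-0.45887988 -0.01614116 -0.79671876] [ 0.7  -0.53 -0.04 -0.1   0.04 -0.02]
[[ 1.e+00  5.e-04 -6.e-04]
 [ 5.e-04 -1.e+00 -4.e-04]
 [-6.e-04  4.e-04 -1.e+00]]
```

View pics/w9.png

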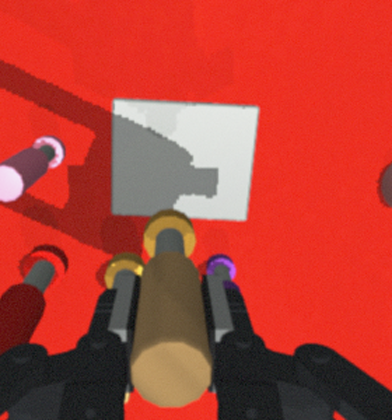

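View pics/s9.png

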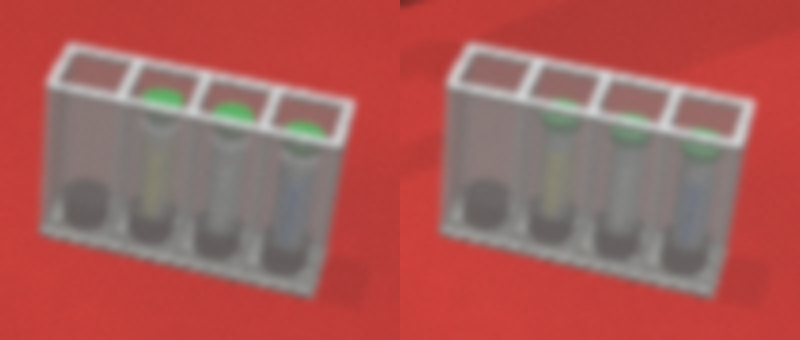

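The before/after crops show all three caps lower and now at the same height. Setting the tamper down.

Request:
step_arm(
  plan=[
    [[0,0,0],[0,0,0.03],1],
    [[0,0,0],[0,0,0.07],1],
    [[0,0,0],[0,0,0.1],1],
    [[0,0,0],[0,0,0.125],1],
    [[0,0,0],[0,0,0.138],1],
    [[0,0,0],[0,0,0.138],1],
    [[0,0,0],[0,0,0.138],1],
    [[0,0,0],[0,0,0.138],1],
    [[0,0,0],[0,0,0.138],1],
  ],
)

```text
time: 23.28
tcp_pos: [569.9, -185.5, 89.1]
orientation: [[1.0, 0.001, 0.005], [0.001, -1.0, -0.003], [0.005, 0.003, -1.0]]
contact_force: [-0.3, 0.7, -0.2]
finger_gap: 21.9
```

Request:
step_arm(
  plan=[
    [[0,0,0],[0,0,0.002],1],
    [[0,0,0],[0,0,0.004],1],
    [[0,0,0],[0,0,0.006],1],
    [[0,0,0],[0,0,0.007],1],
    [[0,0,0],[0,0,0.007],1],
  ],
)

```text
time: 23.7
tcp_pos: [569.6, -185.4, 81.7]
orientation: [[1.0, 0.001, 0.004], [0.001, -1.0, -0.003], [0.004, 0.003, -1.0]]
contact_force: [0.1, 0.0, -1.1]
finger_gap: 22.0
```

Request:
step_arm(
  plan=[
    [[0,0,0],[0,0,0.001],1],
    [[0,0,0],[0,0,0.002],1],
    [[0,0,0],[0,0,0.003],1],
    [[0,0,0],[0,0,0.004],1],
    [[0,0,0],[0,0,0.004],1],
  ],
)

```text
time: 24.12
tcp_pos: [569.4, -185.3, 77.3]
orientation: [[1.0, 0.001, 0.003], [0.001, -1.0, -0.003], [0.003, 0.003, -1.0]]
contact_force: [-0.1, -0.9, -0.5]
finger_gap: 22.1
```

Request:
step_arm(
  plan=[
    [[0,0,0],[0,0,0.001],1],
    [[0,0,0],[0,0,0.002],1],
    [[0,0,0],[0,0,0.002],1],
  ],
)

```text
time: 24.37
tcp_pos: [569.2, -185.3, 75.0]
orientation: [[1.0, 0.001, 0.003], [0.001, -1.0, -0.002], [0.003, 0.002, -1.0]]
contact_force: [0.4, -0.2, -1.4]
finger_gap: 22.3
```

Request:
step_arm(
  plan=[
    [[0,0,0],[0,0,0.001],1],
    [[0,0,0],[0,0,0.0015],1],
    [[0,0,0],[0,0,0.0015],1],
  ],
)

```text
time: 24.62
tcp_pos: [569.4, -185.4, 74.7]
orientation: [[1.0, 0.001, 0.003], [0.001, -1.0, -0.003], [0.003, 0.003, -1.0]]
contact_force: [-2.6, 0.5, 4.3]
finger_gap: 21.6
```

On the mat: contact at the same TCP height as when I picked it up. Opening.

Request:
step_arm(
  plan=[
    [[0,0,0],[0,0,0],1],
    [[0,0,0],[0,0,0],1],
    [[0,0,0],[0,0,0],0.6],
    [[0,0,0],[0,0,0],0.5],
    [[0,0,0],[0,0,0],0.4],
    [[0,0,0],[0,0,0],0.3],
    [[0,0,0],[0,0,0],0.3],
    [[0,0,0],[0,0,0],0.3],
    [[0,0,0],[0,0,0],0.3],
    [[0,0,0],[0,0,0],0.3],
  ],
  force=30,
)

```text
time: 25.45
tcp_pos: [569.4, -185.4, 74.7]
orientation: [[1.0, 0.001, 0.003], [0.001, -1.0, -0.003], [0.003, 0.003, -1.0]]
contact_force: [0.7, -0.6, -0.2]
finger_gap: 59.5
```

Request:
step_arm(
  plan=[
    [[0,0,0],[0,0,-0.01],0.3],
    [[0,0,0],[0,0,-0.03],0.3],
    [[0,0,0],[0,0,-0.06],0.3],
    [[0,0,0],[0,0,-0.1],0.3],
    [[0,0,0],[0,0,-0.14],0.3],
    [[0,0,0],[0,0,-0.17],0.3],
    [[0,0,0],[0,0,-0.17],0.3],
    [[0,0,0],[0,0,-0.17],0.3],
    [[0,0,0],[0,0,-0.17],0.3],
  ],
)

```text
time: 26.2
tcp_pos: [568.6, -184.8, 244.9]
orientation: [[1.0, 0.001, 0.003], [0.001, -1.0, -0.003], [0.003, 0.003, -1.0]]
contact_force: [-0.4, -0.2, 0.2]
finger_gap: 60.3
```

```bash
python3 - <<'E'
from h import *
o=telemetry.get_obs(); f=optics.grab_frame("wrist");print(o["time"],o["tcp_pos"],o["contact_force"],o["finger_gap"])
cv2.imwrite("pics/w10.png",f["color"][:,:,::-1])
s=optics.grab_frame("scene");b=s["color"][:,:,::-1]
u=cv2.resize(b[100:230,130:260],(390,390),interpolation=cv2.INTER_CUBIC);v=cv2.resize(b[165:250,280:380],(390,330),interpolation=cv2.INTER_CUBIC)
v=cv2.copyMakeBorder(v,0,60,0,0,cv2.BORDER_CONSTANT);cv2.imwrite("pics/s10.png",np.hstack([u,v]))
for t in ["dish","opener","jar"]: print(t,[[round(x) for x in d["rect"]] for d in models.find_in(s,t)])
E
```

```text
26.2 [ 568.57216483 -184.80902532  244.87656773] [-0.41378942 -0.16229053  0.22239013] 60.26453219419632
dish [[395, 227, 434, 263]]
opener [[240, 260, 268, 290]]
jar [[133, 212, 155, 245]]
```

View pics/w10.png

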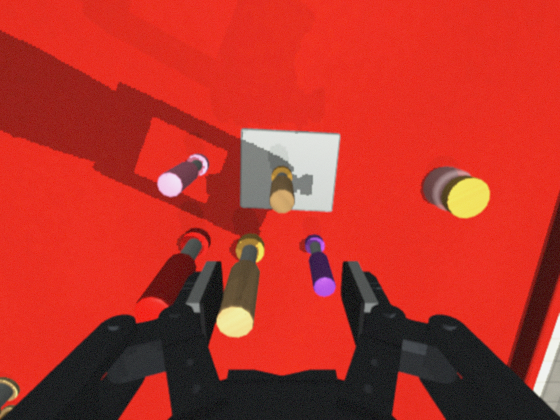

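View pics/s10.png

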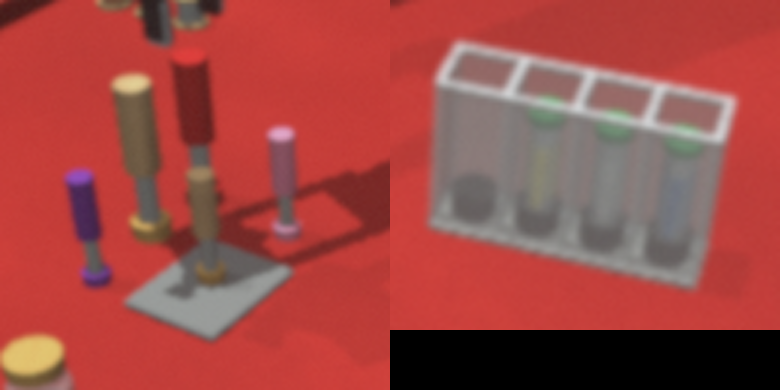

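The tamper stands upright on the mat and is released. The caps are level, and the spoon rest and opener are where they were. The jar has no network box from the start in this camera, but it shows in the same place. Handing in.

```bash
python3 - <<'E'
from h import *
print(r.job_done(), telemetry.get_obs()["time"])
E
```

```text
the job is handed in; nothing more can be done
the job is handed in; nothing more can be done
```

I pressed all three green caps home with the small wooden tamper, stood it upright on the mat again, let go, and handed in at about 26 s. No verdict was reported.

- **Caps:** each one slid at about 6.5–9 N, then the force rose clearly as the cap stopped. The last vertical readings were 15.7, 15.6 and 13.9 N. With the sideways part the largest was about 17 N, well below 25 N. The camera shows all three caps lower than before and level with each other. I did not measure their heights in mm.
- **Tamper:** it touched the mat at the same tool height as at pick-up. After release both pictures show it upright and well inside the mat, and the gripper is about 170 mm above where it let go.
- **Spoon rest, opener and jar:** the spoon rest and opener were found within about 4 px of their starting boxes. The jar was not detected in that camera at the start, so I checked it only by eye; it looked unmoved.
- **One unexplained reading:** a sideways force of 3–6 N along x showed up during each press. I did not find the cause; it was gone each time the tamper was lifted.

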